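# Crank the watch display up

## Task

On the walnut display lift, turn the crank with the red knob clockwise (seen from above) at a calm, even pace, through the heavy point in each turn and never racing (well under half a turn a second), until the white watch platform is level with the tops of the two brass posts. That takes between one and a half and two turns: stop the second time the crank arm comes round to the brass mark on the plinth, and let go. Leave the coffee mill's crank and the glass cube as they are.

Things in the scene. Friction and masses are not known exactly. Their poses are not given: they have to be found in the camera images.
- lift_knob (a point): Centre of the red upright knob (26 mm thick, 101 to 151 mm above the desk) on the lift's crank; it spins freely on its pin. x axis: level, from the crank's upright shaft out through the knob; z up. The shaft is 60 mm back along -x. The flat arm below has its top at 100 mm. Fixed plinth 160 x 380 x 70 mm high; the platform, 200 mm from the shaft, carries a watch up to 195 mm above the desk.
- lift_crank (a joint): Crank angle, rad, grows clockwise from above. At 0, 6.28, 12.57 the arm points away from the platform, at the brass mark 88 mm from the shaft. Starts between 0.6 and 3.0; 25 mm lift a turn; level with the brass posts (131 mm above the desk) at 12.57; stop at 13.4. Takes about 0.6 to 6 N at the knob: heaviest at 4.71 and 11.0, lightest at 7.85. Stays where left.
- mill_crank (a joint): Bystander: crank of the dark steel coffee mill (96 mm wide, 185 mm tall with its round brown wooden knob) on a green mat, to the robot's right of the lift. Angle in rad, 0 at the start; turns easily and must stay as it is.
- paperweight_center (a point): Bystander: centre of the clear glass paperweight cube, 60 mm a side, standing on the desk to the robot's left of the lift; must stay where it is.
Things that resemble listed ones, but are neither listed nor needed, are in the scene too. What is shaped like the part that bears mill_crank but orange or purple is not meant.

How it is judged:
On the way, in this order (a step that is already met when the one before it is completed fails the run):
1. the crank is past the first heavy point and comes round to the mark for the first time (value of joint lift_crank above 6 rad), for 0.1 s.
2. the crank is past the second heavy point (value of joint lift_crank above 11.4 rad), for 0.1 s.
At the end, for the whole second after the job is handed in: The lift's crank rests, let go, within 0.35 rad (20 degrees) of the mark on its second arrival there (12.57 rad), so the platform is level with the posts within 1.5 mm; the mill's crank is within 0.25 rad of its start and the glass cube within 20 mm of its start (value of joint lift_crank between 12.22 and 12.92 rad and velocity of joint lift_crank between -0.1 and 0.1 rad/s and value of joint mill_crank between -0.25 and 0.25 rad and distance of paperweight_center from where it was at the start of the episode below 0.02 m); the robot touches nothing.
It fails at once if the lift's crank races (faster than 3.5 rad/s, over half a turn a second) (velocity of joint lift_crank above 3.5 rad/s).
It fails at once if the coffee mill's crank is turned by more than 0.25 rad (value of joint mill_crank above 0.25 rad or value of joint mill_crank below -0.25 rad).
It fails at once if the glass cube is shifted by more than 20 mm (distance of paperweight_center from where it was at the start of the episode above 0.02 m).
It also fails if it takes over 61 s, if anything falls off the work surface, if the arm or the gripper's body presses on something with over 40 N, if the wrist force passes 120 N, or if a joint passes its speed limit or range.

## Robot

A 7-joint arm with a two-finger parallel gripper is mounted at the origin on the work surface. World frame = base frame: x ahead of the robot, y to its left, z up, the work surface at z = 0. Lengths are in m, angles in rad, forces in N, time in s.
With the tool pointing down it reaches from about 0.35 to 0.9 m from the base axis. Payload 7.2 kg.
Tool frame: the origin (TCP) lies at the very end of the fingers, on their centre line; the grasp point (between the pads) lies manip.tcp_to_grasp behind it (manip.tcp_to_grasp is the distance from the TCP to the grasp point, in m); z points along the fingers, y is the direction in which the jaws open and shut (so a half turn about z gives the same grasp; the last joint's range is limited). The gripper opens to 85 mm and grips with 20 to 120 N. Pads are 22 mm wide; open, the fingers measure 114 mm over their backs; the gripper's body (76 mm by 85 mm) begins 54 mm behind the grasp point. The pads swing forward as they close: fully open they stand 13 mm farther back than shut.
Start: joints at [-1.316, 0.411, -0.013, 1.596, 0.006, 1.134, -0.082], TCP at [0.198, 0.593, 0.231] pointing down, gripper open.
Joint ranges: [-2.95, 2.95], [-0.29, 1.99], [-1.47, 1.44], [0.14, 2.54], [-1.03, 4.17], [0.13, 1.85], [-2.86, 2.86]. Speed limits (rad/s): [2.39, 2.39, 3.01, 3.01, 3.14, 3.14, 3.14].

## Interface

Orientations are given as a 3x3 rotation matrix whose columns are the frame's x, y, z axes.
In Python, from station import sensors, eyes, job, manip gives the robot as it stands.
- The arm moves only by the shell command python3 -m creep 'ROWS' [FORCE]. ROWS is JSON, one flat list of numbers, 7 for each row, row after row: the turn, a rotation vector about the tool's x, y, z scaled (see below), then the shift along the tool's x, y, z scaled (see below), then the gripper command: -1 is shut, 1 is fully open, values between are in proportion. In form: [ax, ay, az, x, y, z, gripper, ax, ay, az, x, y, z, gripper, ...]. A call has 1 to 5 rows; each row is the pose to reach, as a shift and turn from the pose commanded when the call began, along the tool's axes at that moment; what a row does not reach only later rows make up. The controller multiplies each number of a shift by 0.8 m and each number of a turn by pi/2 rad. A row lasts 1/10 s, in which the tool goes at most 50 mm and 8.59 degrees, less where a joint would pass 70% of its speed; a pose out of reach is approached as far as the arm can. A call with a number of a shift or a turn outside -1 to 1 is refused whole. A call with a gripper value outside its range is refused whole. The fingers move at their own pace and stop on an object; FORCE is the grip in N (left out, the last holds). Time passes only in rows, so rows that repeat a pose let the fingers close. It gives the time, the measured TCP pose, the force and the opening at its end, in the units of the state.
- sensors.observe(): the state, without advancing time (a new reading comes with each control period).
- eyes.read_camera(name): name is "scene" or "top" or "wrist"; returns the picture (400x640x3 uint8, red, green, blue); there is no depth.
- eyes.get_calibration(name): a dict with "fx", "fy", "cx", "cy" (pixels), "R" (3x3) and "t" (3): a world point X has camera coordinates R X + t. Camera axes: x right, y down, z forward; pixel columns grow to the right and rows downward; lengths in m; the calibration is good to about 2 mm. A picture is of the moment at which its call begins: read the wrist's pose just before it. get_calibration takes no time and is no camera call; for the wrist camera it gives the pose at the moment of the call.
- job.sign_off(): hands the job in, once; it reports no verdict.
The state is a dict: "t": time; "q": joint angles; "qd": joint speeds; "tau": joint torques, N m; "ee_pos": TCP position; "ee_rot": TCP orientation; "wrist_force": force on the tool from outside, world axes, zero at the start; "torque": the same for the moment, N m; "width": finger opening in m.
Only numpy, scipy, OpenCV 4.12 (cv2) and the standard library are available. Lean on these libraries where they do the work, as an engineer would, in place of code of your own. Each camera call takes 0.05 s, during which the arm holds its last target.

## Working session

There is one attempt and no reset: what is moved stays moved. The work goes in short steps, Python scripts to look and compute and a shell command to move; the robot and the scene stay as the last step left them, time stands still between calls to the robot, and variables do not carry over. Pictures are saved under pics/ and viewed, and the job is handed in when it is done.

```bash
ls; mkdir -p pics
python3 - <<'E'
from station import sensors, eyes, job, manip
import cv2, numpy as np
s=sensors.observe()
print(s['t'],s['ee_pos'],s['ee_rot'],s['width'],manip.tcp_to_grasp)
for n in ['scene','top','wrist']:
    im=eyes.read_camera(n); cv2.imwrite(f'pics/{n}0.png',im[:,:,::-1])
    c=eyes.get_calibration(n); print(n,c)
E
```

```text
pics
0.0 [0.19813234 0.59222502 0.23044434] [[-9.48350963e-01  3.17222718e-01 -4.44372973e-04]
 [ 3.17223019e-01  9.48349637e-01 -1.58838536e-03]
 [-8.24509734e-05 -1.64731212e-03 -9.99998640e-01]] 0.08505897549329497 0.0187
scene {'fx': 387.5893384095534, 'fy': 387.5893384095534, 'cx': 315.27858498242654, 'cy': 189.86647833243146, 'R': array([[-0.16816382,  0.98572433,  0.00827487],
       [ 0.60661945,  0.11009824, -0.78733171],
       [-0.77700307, -0.12738101, -0.61647409]]), 't': array([ 0.23901126, -0.18394125,  1.77622628])}
top {'fx': 472.1516700937318, 'fy': 472.1516700937318, 'cx': 316.16066829421993, 'cy': 206.3185111154895, 'R': array([[ 0.0230489 , -0.99961855, -0.01521527],
       [-0.98308939, -0.01989689, -0.18204222],
       [ 0.18167005,  0.01915384, -0.98317299]]), 't': array([-0.16521621,  0.48282888,  1.78721775])}
wrist {'fx': 281.8578299214405, 'fy': 281.8578299214405, 'cx': 323.915737723372, 'cy': 196.3912473876777, 'R': array([[ 0.31780339,  0.94815431, -0.00209986],
       [ 0.9081985 , -0.30377332,  0.28791882],
       [ 0.27235359, -0.09340867, -0.95765252]]), 't': array([-0.62372933, -0.036872  ,  0.37869948])}
```

View pics/scene0.png

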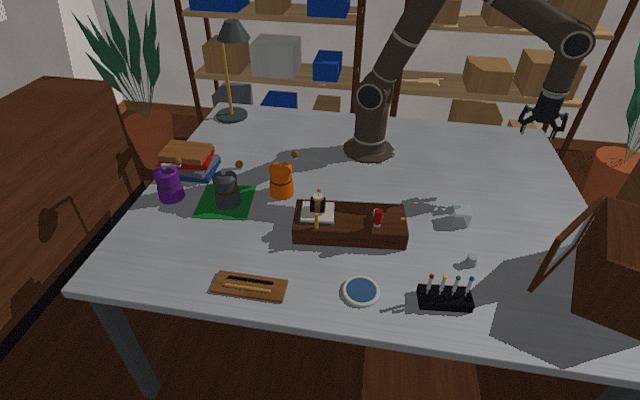

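View pics/top0.png

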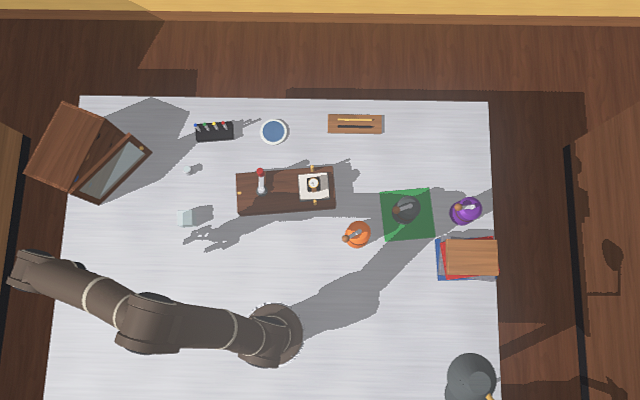

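View pics/wrist0.png

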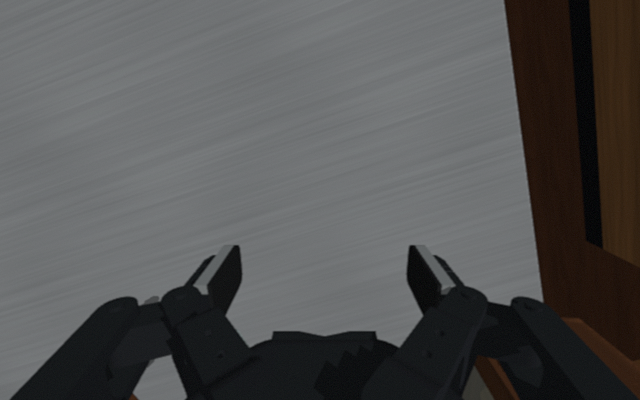

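The top view shows the lift plinth at columns 237–335, rows 168–214. The red knob is near (261,172), the shaft near (262,190), the brass mark near (239,193) and the platform to the right. The scene view has the knob near (377,217). The crank arm points ahead (+x), so it is at about 1.5 rad. Next I'll measure it.

```bash
cat > h.py <<'E'
from station import sensors, eyes, job, manip
import cv2, numpy as np
def ray(c,u,v):
    d=np.array([(u-c['cx'])/c['fx'],(v-c['cy'])/c['fy'],1.]);R=np.array(c['R']);t=np.array(c['t'])
    return -R.T@t, R.T@d
def plane(c,u,v,z):
    o,d=ray(c,u,v); return o+d*(z-o[2])/d[2]
def blob(im,box,f):
    x0,y0,x1,y1=box; s=im[y0:y1,x0:x1].astype(int)
    m=f(s[...,0],s[...,1],s[...,2]).astype(np.uint8)
    n,l,st,ce=cv2.connectedComponentsWithStats(m)
    return [(st[i,4],ce[i][0]+x0,ce[i][1]+y0,st[i,:4]) for i in range(1,n) if st[i,4]>3]
red=lambda r,g,b:(r>90)&(g<0.4*r)&(b<0.45*r)
E
python3 - <<'E'
from h import *
T=cv2.imread('pics/top0.png')[:,:,::-1];S=cv2.imread('pics/scene0.png')[:,:,::-1]
ct=eyes.get_calibration('top');cs=eyes.get_calibration('scene')
bt=max(blob(T,(230,150,345,225),red),key=lambda b:b[0]);bs=max(blob(S,(360,195,400,240),red),key=lambda b:b[0]);print(bt,bs)
o1,d1=ray(ct,bt[1],bt[2]);o2,d2=ray(cs,bs[1],bs[2])
k=np.linalg.lstsq(np.c_[d1,-d2],o2-o1,rcond=None)[0];print(o1+d1*k[0],o2+d2*k[1])
print('knob top ray z.126',plane(ct,bt[1],bt[2],.13),plane(cs,bs[1],bs[2],.126))
brass=lambda r,g,b:(r>140)&(g>0.65*r)&(b<0.6*r)
for b in blob(T,(230,160,345,220),brass): print(b, plane(ct,b[1],b[2],.07)[:2],plane(ct,b[1],b[2],.131)[:2])
cv2.imwrite('pics/c1.png',cv2.resize(T[150:225,225:345,::-1],None,fx=6,fy=6,interpolation=cv2.INTER_CUBIC))
cv2.imwrite('pics/c2.png',cv2.resize(S[180:255,285:415,::-1],None,fx=6,fy=6,interpolation=cv2.INTER_CUBIC))
E
```

```text
(np.int32(9), np.float64(258.3333333333333), np.float64(169.77777777777777), array([27, 18,  5,  6], dtype=int32)) (np.int32(34), np.float64(378.88235294117646), np.float64(211.0), array([15, 13,  8,  6], dtype=int32))
[0.59916443 0.06026506 0.15274098] [0.59919689 0.05972673 0.15266988]
knob top ray z.126 [0.60515826 0.06363013 0.13      ] [0.56792793 0.0613633  0.126     ]
(np.int32(18), np.float64(311.44444444444446), np.float64(168.22222222222223), array([80,  5,  4,  7], dtype=int32)) [ 0.63111078 -0.13350139] [ 0.61468412 -0.13543812]
(np.int32(17), np.float64(312.2352941176471), np.float64(187.58823529411765), array([79, 25,  7,  6], dtype=int32)) [ 0.55427205 -0.13845723] [ 0.54048973 -0.14022341]
(np.int32(16), np.float64(239.0), np.float64(192.5), array([ 7, 31,  5,  4], dtype=int32)) [0.52938081 0.14296547] [0.5164551  0.13151436]
(np.int32(13), np.float64(314.2307692307692), np.float64(201.53846153846155), array([83, 40,  4,  5], dtype=int32)) [ 0.49975821 -0.14743521] [ 0.48785193 -0.14889242]
```

View pics/c1.png

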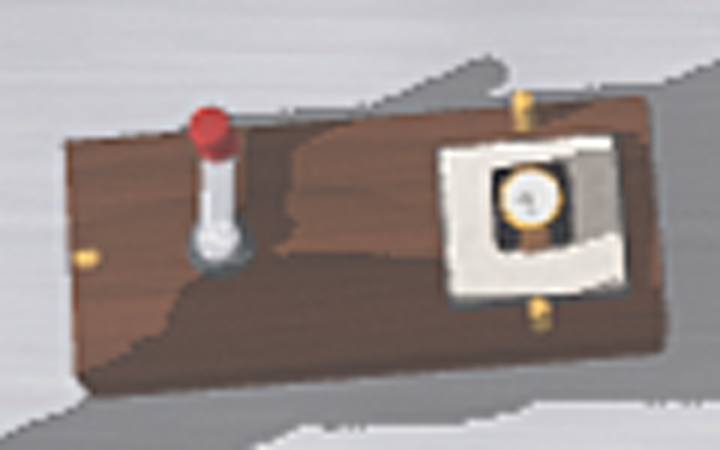

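View pics/c2.png

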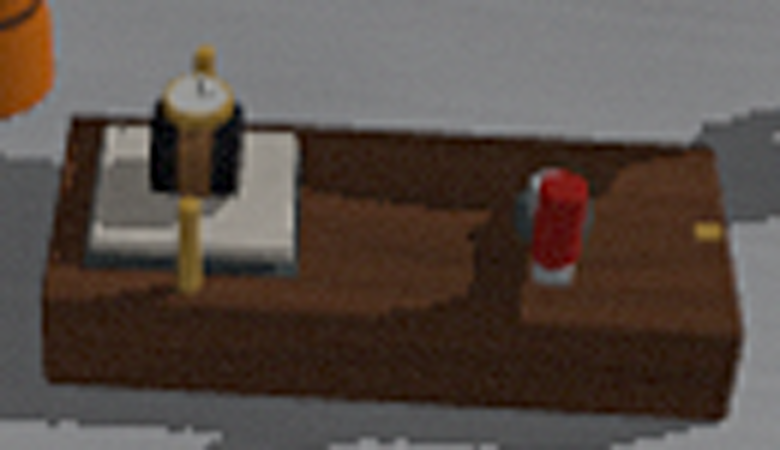

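Run:
```python
from h import *
ct=eyes.get_calibration('top');cs=eyes.get_calibration('scene')
print('knob',plane(ct,260+.0,171.2,.151),plane(cs,378.4,216.7,.126))
m=plane(ct,239.3,192.8,.071);ms=plane(cs,285+708/6,180+231/6,.071);print('mark',m,ms)
p1=plane(ct,312,166.5,.131);p2=plane(ct,314.8,200.8,.131);print('posts',p1,p2,(p1+p2)/2)
q1=plane(cs,285+190/6,180+203/6,.131);q2=plane(cs,285+205/6,180+50/6,.131);print(q1,q2,(q1+q2)/2)
P=((p1+p2)/2+(q1+q2)/2)/2; M=(m+ms)/2
d=(M-P)[:2];print(np.linalg.norm(d));d/=np.linalg.norm(d);print('dir',d,np.degrees(np.arctan2(d[1],d[0])))
print('shaft from mark',M[:2]-.088*d,'from posts',P[:2]+.2*d)
for z in(.1,.11): print('shaft tip',plane(ct,261.2,189.5,z)[:2])
from cv2 import Rodrigues
# plinth corners z=.07
for u,v in((67,142),(650,98),(665,335),(78,375)): print(plane(ct,225+u/6,150+v/6,.07)[:2])
```

```text
knob [0.59431254 0.05409508 0.151     ] [0.59582161 0.06097194 0.126     ]
mark [0.52801289 0.1415586  0.071     ] [0.52760808 0.14631287 0.071     ]
posts [ 0.62138216 -0.13735379  0.131     ] [ 0.49067371 -0.15092962  0.131     ] [ 0.55602793 -0.1441417   0.131     ]
[ 0.62260774 -0.13289219  0.131     ] [ 0.49109961 -0.14623063  0.131     ] [ 0.55685367 -0.13956141  0.131     ]
0.2872178132975068
dir [-0.09968155  0.99501939] 95.7208329841103
shaft from mark [0.53658246 0.05637403] from posts [0.53650449 0.05715232]
shaft tip [0.53629267 0.05370048]
shaft tip [0.53409755 0.0523032 ]
[0.60378517 0.15793026]
[ 0.64027747 -0.21818537]
[ 0.48471641 -0.23028085]
[0.45127201 0.14266403]
```

```bash
python3 -m creep '[0,0,-0.2055,-0.25,-0.175,-0.04,1,0,0,-0.2055,-0.25,-0.175,-0.04,1,0,0,-0.2055,-0.25,-0.175,-0.04,1,0,0,-0.2055,-0.25,-0.175,-0.04,1,0,0,-0.2055,-0.25,-0.175,-0.04,1]' 30
python3 - <<'E'
from h import *
s=sensors.observe();print(s['ee_pos'],s['ee_rot'])
E
```

```text
t: 0.65
ee_pos: [0.3447, 0.3942, 0.2635]
ee_rot: [[-1.0, 0.001, 0.0], [0.001, 1.0, -0.0], [-0.0, -0.0, -1.0]]
wrist_force: [0.5, 0.8, -0.4]
width: 0.0851
[0.34474094 0.39420627 0.26349163] [[-9.99999746e-01  7.04246084e-04  1.10787195e-04]
 [ 7.04220845e-04  9.99999726e-01 -2.27687694e-04]
 [-1.10947513e-04 -2.27609617e-04 -9.99999968e-01]]
```

```bash
python3 -m creep '[0,0,0,-0.15,-0.2,0,1,0,0,0,-0.31,-0.42,0,1,0,0,0,-0.31,-0.42,0,1,0,0,0,-0.31,-0.42,0,1,0,0,0,-0.31,-0.42,0,1]' 
python3 -m creep '[0,0,0,-0.1,-0.2,0,1,0,0,0,-0.1,-0.2,0,1,0,0,0,-0.1,-0.2,0,1,0,0,0,-0.1,-0.2,0,1]'
```

```text
t: 1.15
ee_pos: [0.4929, 0.1936, 0.2634]
ee_rot: [[-1.0, -0.0, 0.0], [-0.0, 1.0, 0.0], [-0.0, 0.0, -1.0]]
wrist_force: [0.7, 0.9, -0.7]
width: 0.0855
t: 1.55
ee_pos: [0.5731, 0.0307, 0.2632]
ee_rot: [[-1.0, 0.004, 0.0], [0.004, 1.0, -0.002], [-0.0, -0.002, -1.0]]
wrist_force: [0.4, -0.5, -0.5]
width: 0.0856
```

Run:
```python
from h import *
c=eyes.get_calibration('wrist'); im=eyes.read_camera('wrist'); np.save('w1.npy',im); import pickle; pickle.dump(c,open('w1.pkl','wb'))
cv2.imwrite('pics/w1.png',im[:,:,::-1])
for b in blob(im,(0,0,640,400),red): print(b)
s=sensors.observe();print(s['ee_pos'])
```

```text
(np.int32(641), np.float64(352.62558502340096), np.float64(211.14508580343212), array([341, 193,  24,  35], dtype=int32))
[0.57437061 0.02674491 0.26321161]
```

View pics/w1.png

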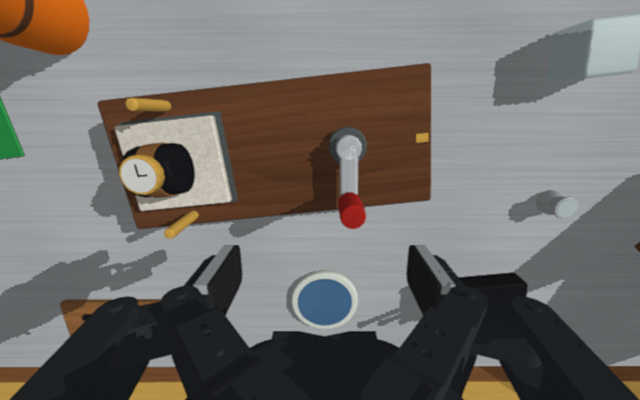

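Run:
```python
from h import *
import pickle
c=pickle.load(open('w1.pkl','rb'))
print('cam',-c['R'].T@c['t'])
print('knob c',plane(c,352.6,211.1,.126),'top edge',plane(c,352,228,.151),plane(c,352,193,.101))
m=plane(c,422,138,.071);print('mark',m,'tip',plane(c,348.5,147,.105))
im=np.load('w1.npy');cv2.imwrite('pics/w1c.png',cv2.resize(im[110:240,300:450,::-1],None,fx=5,fy=5,interpolation=cv2.INTER_CUBIC))
```

```text
cam [0.4996525  0.03100163 0.40454027]
knob c [0.59962506 0.05991514 0.126     ] top edge [0.60807577 0.05716302 0.151     ] [0.58708254 0.06131246 0.101     ]
mark [0.52954223 0.14406294 0.071     ] tip [0.53546481 0.05602283 0.105     ]
```

View pics/w1c.png

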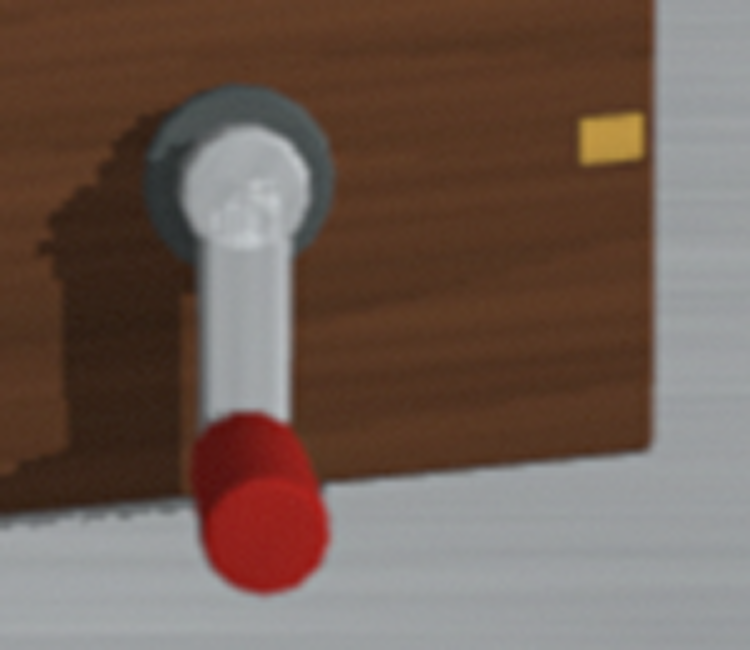

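```bash
python3 -m creep '[0,0,0,-0.028,0.04,0.06,1,0,0,0,-0.028,0.04,0.06,1,0,0,0,-0.028,0.04,0.06,1]' ; python3 -c "
from h import *
s=sensors.observe();print(s['ee_pos'],s['qd'].round(2) if hasattr(s['qd'],'round') else s['qd'])"
```

```text
t: 1.9
ee_pos: [0.5933, 0.0692, 0.2128]
ee_rot: [[-1.0, -0.003, -0.005], [-0.003, 1.0, -0.001], [0.005, -0.001, -1.0]]
wrist_force: [-0.1, 0.5, -0.2]
width: 0.0853
[0.5933414  0.06922946 0.21281944] [ 0.01 -0.05  0.03 -0.02  0.02  0.03  0.01]
```

```bash
python3 -m creep '[0,0,0,0,0,0,1,0,0,0,0,0,0,1]'
```

```text
t: 2.1
ee_pos: [0.5948, 0.0668, 0.2165]
ee_rot: [[-1.0, 0.001, 0.002], [0.001, 1.0, -0.0], [-0.002, -0.0, -1.0]]
wrist_force: [0.0, -0.7, 0.1]
width: 0.0854
```

```bash
python3 -m creep '[0,0,0,-0.002,-0.01,0.03,1,0,0,0,-0.002,-0.01,0.07,1,0,0,0,-0.002,-0.01,0.11,1,0,0,0,-0.002,-0.01,0.13,1,0,0,0,-0.002,-0.01,0.134,1]'; python3 -m creep '[0,0,0,0,0,0,1]'
python3 - <<'E'
from h import *
im=eyes.read_camera('wrist');cv2.imwrite('pics/w2.png',im[:,:,::-1])
s=sensors.observe();print(s['ee_pos'])
E
```

```text
t: 2.6
ee_pos: [0.5951, 0.0588, 0.1072]
ee_rot: [[-1.0, 0.001, -0.002], [0.001, 1.0, -0.001], [0.002, -0.001, -1.0]]
wrist_force: [0.1, -1.1, 0.3]
width: 0.0855
t: 2.7
ee_pos: [0.5965, 0.0591, 0.109]
ee_rot: [[-1.0, 0.0, 0.001], [0.0, 1.0, -0.0], [-0.001, -0.0, -1.0]]
wrist_force: [0.2, -0.3, 0.1]
width: 0.0853
[0.59697199 0.05920108 0.10957235]
```

View pics/w2.png

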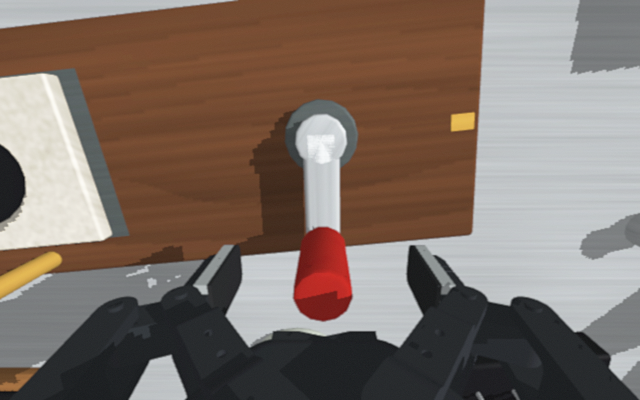

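The knob (columns 294–352) sits centred between the fingers (240 and 408), and the brass mark is at (462,122). Now I'll close on it gently.

```bash
python3 -m creep '[0,0,0,0,0,0,-1,0,0,0,0,0,0,-1,0,0,0,0,0,0,-1,0,0,0,0,0,0,-1,0,0,0,0,0,0,-1]' 30;  python3 -m creep '[0,0,0,0,0,0,-1,0,0,0,0,0,0,-1]'
python3 - <<'E'
from h import *
im=eyes.read_camera('wrist');cv2.imwrite('pics/w3.png',im[:,:,::-1])
s=sensors.observe();print(s['ee_pos'],s['width'],s['wrist_force'])
E
```

```text
t: 3.25
ee_pos: [0.5964, 0.0593, 0.1086]
ee_rot: [[-1.0, 0.0, 0.001], [0.0, 1.0, -0.0], [-0.001, -0.0, -1.0]]
wrist_force: [-0.8, -1.1, 4.4]
width: 0.025
t: 3.45
ee_pos: [0.5964, 0.0592, 0.1086]
ee_rot: [[-1.0, 0.0, 0.001], [0.0, 1.0, -0.0], [-0.001, -0.0, -1.0]]
wrist_force: [-1.9, -0.5, 4.7]
width: 0.0252
[0.59637659 0.05927068 0.10860574] 0.02541473218622049 [-1.59584896 -1.05505617  5.12086384]
```

View pics/w3.png

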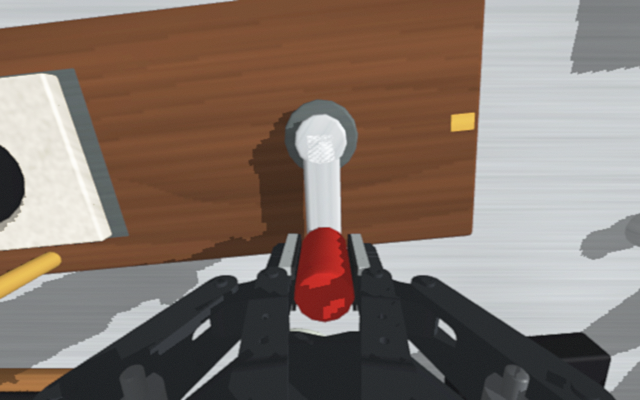

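```bash
cat > plan.py <<'E'
import numpy as np,sys
S=np.array([.5365,.0565]);A=np.radians(95.7)
P=lambda c:S+.06*np.array([np.cos(A-c),np.sin(A-c)])
c0=A-np.arctan2(.0590-.0565,.5964-.5365)
print('c0',c0)
c=c0
for k in range(24):
    st=.05 if k==0 else .1
    r=[]
    for i in range(1,6):
        d=(P(min(c+st*i,12.57))-P(c))/.8; r.append('%.4f,%.4f'%(-d[0],d[1]))
    e=min(c+5*st,12.57)
    print(k,'%.2f->%.2f'%(c,e),' | '.join(r),'end',P(e).round(4)); c=e
    if c>=12.57:break
E
python3 plan.py
```

```text
c0 1.6285680754378482
0 1.63->1.88 -0.0001,-0.0037 | 0.0001,-0.0075 | 0.0004,-0.0112 | 0.0009,-0.0149 | 0.0016,-0.0186 end [0.5952 0.0441]
1 1.88->2.38 0.0019,-0.0072 | 0.0045,-0.0143 | 0.0079,-0.0210 | 0.0118,-0.0274 | 0.0164,-0.0333 end [0.5821 0.0175]
2 2.38->2.88 0.0052,-0.0054 | 0.0108,-0.0103 | 0.0170,-0.0147 | 0.0235,-0.0183 | 0.0304,-0.0213 end [5.578e-01 4.000e-04]
3 2.88->3.38 0.0071,-0.0023 | 0.0145,-0.0039 | 0.0219,-0.0047 | 0.0294,-0.0048 | 0.0369,-0.0042 end [ 0.5283 -0.0029]
4 3.38->3.88 0.0074,0.0014 | 0.0146,0.0035 | 0.0215,0.0064 | 0.0281,0.0099 | 0.0344,0.0140 end [0.5008 0.0083]
5 3.88->4.38 0.0058,0.0048 | 0.0111,0.0101 | 0.0158,0.0159 | 0.0199,0.0221 | 0.0234,0.0288 end [0.482  0.0313]
6 4.38->4.88 0.0028,0.0070 | 0.0049,0.0142 | 0.0063,0.0215 | 0.0069,0.0290 | 0.0068,0.0365 end [0.4766 0.0605]
7 4.88->5.38 -0.0009,0.0074 | -0.0025,0.0148 | -0.0048,0.0219 | -0.0079,0.0287 | -0.0116,0.0353 end [0.4859 0.0887]
8 5.38->5.88 -0.0043,0.0061 | -0.0093,0.0118 | -0.0147,0.0169 | -0.0207,0.0215 | -0.0270,0.0254 end [0.5075 0.109 ]
9 5.88->6.38 -0.0067,0.0033 | -0.0138,0.
[... 914 characters left out ...]
]
17 9.88->10.38 0.0069,0.0029 | 0.0135,0.0066 | 0.0196,0.0108 | 0.0253,0.0157 | 0.0305,0.0211 end [0.4913 0.0171]
18 10.38->10.88 0.0046,0.0059 | 0.0087,0.0122 | 0.0120,0.0189 | 0.0147,0.0259 | 0.0167,0.0331 end [0.4779 0.0436]
19 10.88->11.38 0.0012,0.0074 | 0.0017,0.0149 | 0.0015,0.0224 | 0.0005,0.0298 | -0.0012,0.0371 end [0.4789 0.0733]
20 11.38->11.88 -0.0025,0.0071 | -0.0056,0.0139 | -0.0094,0.0203 | -0.0139,0.0264 | -0.0189,0.0320 end [0.494  0.0988]
21 11.88->12.38 -0.0055,0.0050 | -0.0116,0.0095 | -0.0180,0.0133 | -0.0248,0.0165 | -0.0319,0.0190 end [0.5195 0.114 ]
22 12.38->12.57 -0.0073,0.0018 | -0.0141,0.0027 | -0.0141,0.0027 | -0.0141,0.0027 | -0.0141,0.0027 end [0.5308 0.1162]
```

```bash
python3 -m creep '[0,0,0,0,-0.0037,0,-1,0,0,0,0.0001,-0.0075,0,-1,0,0,0,0.0004,-0.0112,0,-1,0,0,0,0.0009,-0.0149,0,-1,0,0,0,0.0016,-0.0186,0,-1]'; python3 -c "
from h import *
s=sensors.observe();print(s['ee_pos'],np.round(s['qd'],3),np.round(s['wrist_force'],1))"
```

```text
t: 4.0
ee_pos: [0.5952, 0.0453, 0.1086]
ee_rot: [[-1.0, -0.001, 0.001], [-0.001, 1.0, 0.001], [-0.001, 0.001, -1.0]]
wrist_force: [-1.9, 0.4, 4.9]
width: 0.0249
[0.5952201  0.04525433 0.10858675] [ 0.044 -0.011  0.003  0.018  0.001 -0.007  0.049] [-1.9  0.4  4.9]
```

```bash
python3 -m creep '[0,0,0,0.0019,-0.0072,0,-1,0,0,0,0.0045,-0.0143,0,-1,0,0,0,0.0079,-0.021,0,-1,0,0,0,0.0118,-0.0274,0,-1,0,0,0,0.0164,-0.0333,0,-1]'; python3 -c "
from h import *
s=sensors.observe();print(s['ee_pos'],np.round(s['qd'],3),np.round(s['wrist_force'],1))"
```

```text
t: 4.5
ee_pos: [0.5822, 0.0185, 0.1086]
ee_rot: [[-1.0, -0.0, 0.001], [-0.0, 1.0, 0.001], [-0.001, 0.001, -1.0]]
wrist_force: [-0.3, 2.9, 4.6]
width: 0.0253
[0.582185   0.01847854 0.10857911] [ 0.059 -0.056  0.008  0.097  0.007 -0.039  0.072] [-0.3  2.9  4.6]
```

```bash
python3 -m creep '[0,0,0,0.0052,-0.0054,0,-1,0,0,0,0.0108,-0.0103,0,-1,0,0,0,0.017,-0.0147,0,-1,0,0,0,0.0235,-0.0183,0,-1,0,0,0,0.0304,-0.0213,0,-1]'
python3 -m creep '[0,0,0,0.0071,-0.0023,0,-1,0,0,0,0.0145,-0.0039,0,-1,0,0,0,0.0219,-0.0047,0,-1,0,0,0,0.0294,-0.0048,0,-1,0,0,0,0.0369,-0.0042,0,-1]'
```

```text
t: 5.0
ee_pos: [0.558, 0.0013, 0.1086]
ee_rot: [[-1.0, -0.0, 0.002], [-0.0, 1.0, 0.001], [-0.002, 0.001, -1.0]]
wrist_force: [1.9, 3.6, 5.4]
width: 0.0256
t: 5.5
ee_pos: [0.5286, -0.0022, 0.1085]
ee_rot: [[-1.0, -0.0, 0.002], [-0.0, 1.0, 0.0], [-0.002, 0.0, -1.0]]
wrist_force: [5.1, 5.1, 4.6]
width: 0.0253
```

```bash
python3 -m creep '[0,0,0,0.0074,0.0014,0,-1,0,0,0,0.0146,0.0035,0,-1,0,0,0,0.0215,0.0064,0,-1,0,0,0,0.0281,0.0099,0,-1,0,0,0,0.0344,0.014,0,-1]'
python3 -m creep '[0,0,0,0.0058,0.0048,0,-1,0,0,0,0.0111,0.0101,0,-1,0,0,0,0.0158,0.0159,0,-1,0,0,0,0.0199,0.0221,0,-1,0,0,0,0.0234,0.0288,0,-1]'
python3 - <<'E'
from h import *
im=eyes.read_camera('wrist');cv2.imwrite('pics/w4.png',im[:,:,::-1])
E
```

```text
t: 6.0
ee_pos: [0.5017, 0.0082, 0.1086]
ee_rot: [[-1.0, 0.0, 0.004], [0.0, 1.0, -0.001], [-0.004, -0.001, -1.0]]
wrist_force: [6.8, -0.2, 1.8]
width: 0.0256
t: 6.5
ee_pos: [0.4829, 0.03, 0.1085]
ee_rot: [[-1.0, 0.002, 0.003], [0.002, 1.0, -0.002], [-0.003, -0.002, -1.0]]
wrist_force: [5.7, -3.6, 3.7]
width: 0.0256
```

View pics/w4.png

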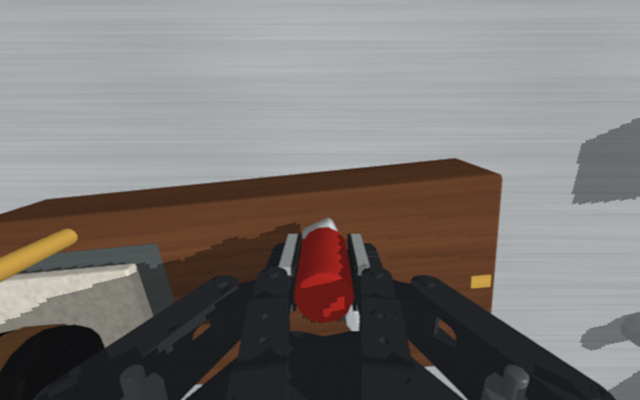

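The knob is still held at (323,275) and the crank is following. Carrying on through the first heavy point.

```bash
python3 -m creep '[0,0,0,0.0028,0.007,0,-1,0,0,0,0.0049,0.0142,0,-1,0,0,0,0.0063,0.0215,0,-1,0,0,0,0.0069,0.029,0,-1,0,0,0,0.0068,0.0365,0,-1]'
python3 -m creep '[0,0,0,-0.0009,0.0074,0,-1,0,0,0,-0.0025,0.0148,0,-1,0,0,0,-0.0048,0.0219,0,-1,0,0,0,-0.0079,0.0287,0,-1,0,0,0,-0.0116,0.0353,0,-1]'
```

```text
t: 7.05
ee_pos: [0.4764, 0.0584, 0.1085]
ee_rot: [[-1.0, 0.002, 0.001], [0.002, 1.0, -0.003], [-0.001, -0.003, -1.0]]
wrist_force: [1.9, -5.6, 10.6]
width: 0.0255
t: 7.55
ee_pos: [0.4842, 0.087, 0.1084]
ee_rot: [[-1.0, 0.002, -0.002], [0.002, 1.0, -0.002], [0.002, -0.002, -1.0]]
wrist_force: [-4.9, -4.7, 16.2]
width: 0.025
```

```bash
python3 -m creep '[0,0,0,-0.0043,0.0061,0,-1,0,0,0,-0.0093,0.0118,0,-1,0,0,0,-0.0147,0.0169,0,-1,0,0,0,-0.0207,0.0215,0,-1,0,0,0,-0.027,0.0254,0,-1]'
python3 -m creep '[0,0,0,-0.0067,0.0033,0,-1,0,0,0,-0.0138,0.0059,0,-1,0,0,0,-0.021,0.0078,0,-1,0,0,0,-0.0284,0.0089,0,-1,0,0,0,-0.0359,0.0093,0,-1]'
```

```text
t: 8.05
ee_pos: [0.5055, 0.1087, 0.1084]
ee_rot: [[-1.0, 0.0, -0.003], [0.0, 1.0, -0.001], [0.003, -0.001, -1.0]]
wrist_force: [-6.4, -1.2, 14.5]
width: 0.0253
t: 8.55
ee_pos: [0.5348, 0.1172, 0.1085]
ee_rot: [[-1.0, -0.0, -0.002], [-0.0, 1.0, 0.0], [0.002, 0.0, -1.0]]
wrist_force: [-3.6, 3.1, 12.4]
width: 0.0253
```

```bash
python3 -m creep '[0,0,0,-0.0075,-0.0003,0,-1,0,0,0,-0.0149,-0.0014,0,-1,0,0,0,-0.0222,-0.0033,0,-1,0,0,0,-0.0292,-0.0058,0,-1,0,0,0,-0.036,-0.009,0,-1]'
python3 -m creep '[0,0,0,-0.0064,-0.0039,0,-1,0,0,0,-0.0124,-0.0084,0,-1,0,0,0,-0.0179,-0.0135,0,-1,0,0,0,-0.0229,-0.0191,0,-1,0,0,0,-0.0273,-0.0252,0,-1]'
```

```text
t: 9.05
ee_pos: [0.5643, 0.1104, 0.1085]
ee_rot: [[-1.0, -0.001, -0.0], [-0.001, 1.0, 0.001], [0.0, 0.001, -1.0]]
wrist_force: [-0.7, 2.5, 8.9]
width: 0.0252
t: 9.55
ee_pos: [0.5868, 0.0897, 0.1086]
ee_rot: [[-1.0, -0.0, 0.001], [-0.0, 1.0, 0.0], [-0.001, 0.0, -1.0]]
wrist_force: [1.3, 2.5, 7.6]
width: 0.0254
```

```bash
python3 -m creep '[0,0,0,-0.0038,-0.0065,0,-1,0,0,0,-0.0068,-0.0133,0,-1,0,0,0,-0.0092,-0.0204,0,-1,0,0,0,-0.0109,-0.0277,0,-1,0,0,0,-0.0118,-0.0352,0,-1]'
python3 -m creep '[0,0,0,-0.0002,-0.0075,0,-1,0,0,0,0.0004,-0.015,0,-1,0,0,0,0.0017,-0.0224,0,-1,0,0,0,0.0037,-0.0296,0,-1,0,0,0,0.0065,-0.0365,0,-1]'
python3 - <<'E'
from h import *
im=eyes.read_camera('wrist');cv2.imwrite('pics/w5.png',im[:,:,::-1])
E
```

```text
t: 10.05
ee_pos: [0.5962, 0.0608, 0.1085]
ee_rot: [[-1.0, 0.0, 0.001], [0.0, 1.0, -0.0], [-0.001, -0.0, -1.0]]
wrist_force: [1.9, 1.5, 6.2]
width: 0.0254
t: 10.55
ee_pos: [0.5906, 0.0315, 0.1086]
ee_rot: [[-1.0, 0.0, 0.0], [0.0, 1.0, -0.0], [-0.0, -0.0, -1.0]]
wrist_force: [0.4, 1.0, 8.8]
width: 0.025
```

View pics/w5.png

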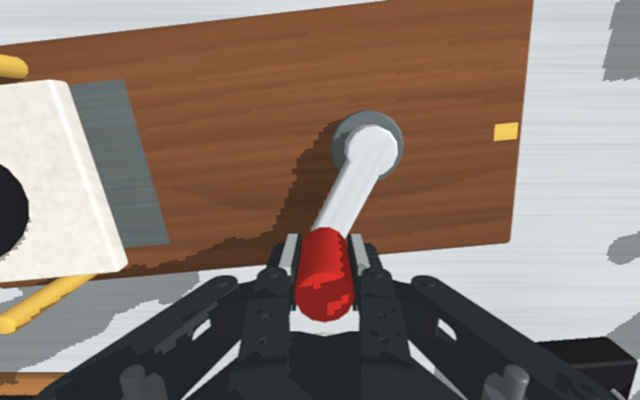

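The knob is still in the grip at (323,275). The shaft is at (370,145), so the arm is in its second turn, and the platform has risen. Continuing.

```bash
python3 -m creep '[0,0,0,0.0034,-0.0067,0,-1,0,0,0,0.0075,-0.013,0,-1,0,0,0,0.0122,-0.0188,0,-1,0,0,0,0.0174,-0.0242,0,-1,0,0,0,0.0232,-0.029,0,-1]'
python3 -m creep '[0,0,0,0.0062,-0.0042,0,-1,0,0,0,0.0128,-0.0078,0,-1,0,0,0,0.0197,-0.0107,0,-1,0,0,0,0.0269,-0.0128,0,-1,0,0,0,0.0342,-0.0143,0,-1]'
```

```text
t: 11.1
ee_pos: [0.5719, 0.0089, 0.1085]
ee_rot: [[-1.0, 0.0, 0.0], [0.0, 1.0, 0.0], [-0.0, 0.0, -1.0]]
wrist_force: [0.8, 2.6, 8.4]
width: 0.0251
t: 11.6
ee_pos: [0.5451, -0.0021, 0.1085]
ee_rot: [[-1.0, -0.0, 0.002], [-0.0, 1.0, 0.0], [-0.002, 0.0, -1.0]]
wrist_force: [3.9, 4.9, 6.2]
width: 0.0253
```

```bash
python3 -m creep '[0,0,0,0.0075,-0.0007,0,-1,0,0,0,0.015,-0.0007,0,-1,0,0,0,0.0224,0.0001,0,-1,0,0,0,0.0298,0.0016,0,-1,0,0,0,0.0369,0.0039,0,-1]'
python3 -m creep '[0,0,0,0.0069,0.0029,0,-1,0,0,0,0.0135,0.0066,0,-1,0,0,0,0.0196,0.0108,0,-1,0,0,0,0.0253,0.0157,0,-1,0,0,0,0.0305,0.0211,0,-1]'
```

```text
t: 12.1
ee_pos: [0.5163, 0.0007, 0.1086]
ee_rot: [[-1.0, -0.0, 0.003], [-0.0, 1.0, -0.0], [-0.003, -0.0, -1.0]]
wrist_force: [6.4, 2.6, 3.6]
width: 0.0256
t: 12.6
ee_pos: [0.4923, 0.0165, 0.1086]
ee_rot: [[-1.0, 0.001, 0.004], [0.001, 1.0, -0.001], [-0.004, -0.001, -1.0]]
wrist_force: [7.4, -1.9, 3.0]
width: 0.0255
```

```bash
python3 -m creep '[0,0,0,0.0046,0.0059,0,-1,0,0,0,0.0087,0.0122,0,-1,0,0,0,0.012,0.0189,0,-1,0,0,0,0.0147,0.0259,0,-1,0,0,0,0.0167,0.0331,0,-1]'
python3 -m creep '[0,0,0,0.0012,0.0074,0,-1,0,0,0,0.0017,0.0149,0,-1,0,0,0,0.0015,0.0224,0,-1,0,0,0,0.0005,0.0298,0,-1,0,0,0,-0.0012,0.0371,0,-1]'
```

```text
t: 13.1
ee_pos: [0.4783, 0.0418, 0.1085]
ee_rot: [[-1.0, 0.002, 0.002], [0.002, 1.0, -0.002], [-0.002, -0.002, -1.0]]
wrist_force: [3.9, -5.5, 5.9]
width: 0.0249
t: 13.6
ee_pos: [0.4779, 0.0711, 0.1084]
ee_rot: [[-1.0, 0.002, -0.001], [0.002, 1.0, -0.003], [0.001, -0.003, -1.0]]
wrist_force: [-2.8, -6.3, 12.9]
width: 0.0254
```

```bash
python3 -m creep '[0,0,0,-0.0025,0.0071,0,-1,0,0,0,-0.0056,0.0139,0,-1,0,0,0,-0.0094,0.0203,0,-1,0,0,0,-0.0139,0.0264,0,-1,0,0,0,-0.0189,0.032,0,-1]'
python3 -m creep '[0,0,0,-0.0055,0.005,0,-1,0,0,0,-0.0116,0.0095,0,-1,0,0,0,-0.018,0.0133,0,-1,0,0,0,-0.0248,0.0165,0,-1,0,0,0,-0.0319,0.019,0,-1]'
```

```text
t: 14.1
ee_pos: [0.492, 0.0977, 0.1084]
ee_rot: [[-1.0, 0.001, -0.003], [0.001, 1.0, -0.002], [0.003, -0.002, -1.0]]
wrist_force: [-5.4, -2.0, 16.5]
width: 0.0255
t: 14.6
ee_pos: [0.5177, 0.1143, 0.1085]
ee_rot: [[-1.0, -0.0, -0.003], [-0.0, 1.0, -0.0], [0.003, -0.0, -1.0]]
wrist_force: [-5.5, 0.9, 14.3]
width: 0.0257
```

```bash
python3 -m creep '[0,0,0,-0.0073,0.0018,0,-1,0,0,0,-0.012,0.0025,0,-1,0,0,0,-0.0141,0.0027,0,-1,0,0,0,-0.0141,0.0027,0,-1,0,0,0,-0.0141,0.0027,0,-1]'
python3 - <<'E'
from h import *
s=sensors.observe();p=np.array(s['ee_pos'])[:2]-[.5365,.0565];print(np.hypot(*p),12.566+np.radians(95.7)-np.arctan2(p[1],p[0]))
im=eyes.read_camera('wrist');cv2.imwrite('pics/w6.png',im[:,:,::-1])
E
```

```text
t: 15.1
ee_pos: [0.5297, 0.1169, 0.1085]
ee_rot: [[-1.0, -0.0, -0.001], [-0.0, 1.0, 0.0], [0.001, 0.0, -1.0]]
wrist_force: [-2.2, 3.3, 9.7]
width: 0.0253
0.06076993195782133 12.553585423375115
```

View pics/w6.png

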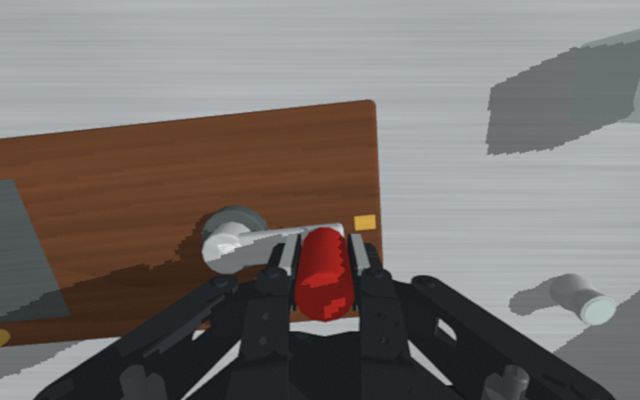

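The arm points at the mark (364,222) and the knob is at (323,275). I'll open only partly so the inner finger clears the hub, then lift straight up.

```bash
python3 -m creep '[0,0,0,0,0,0,-0.1,0,0,0,0,0,0,-0.1,0,0,0,0,0,0,-0.1,0,0,0,0,0,0,-0.1]'; python3 -m creep '[0,0,0,0,0,-0.01,-0.1,0,0,0,0,0,-0.03,-0.1,0,0,0,0,0,-0.06,-0.1,0,0,0,0,0,-0.1,-0.1,0,0,0,0,0,-0.14,-0.1]'; python3 -m creep '[0,0,0,0.03,0.06,-0.05,-0.1,0,0,0,0.06,0.12,-0.1,-0.1,0,0,0,0.1,0.2,-0.1,-0.1,0,0,0,0.1,0.2,-0.1,-0.1,0,0,0,0.1,0.2,-0.1,-0.1]'
python3 - <<'E'
from h import *
for n in ['scene','top','wrist']:
    im=eyes.read_camera(n);cv2.imwrite(f'pics/{n}9.png',im[:,:,::-1])
    if n=='top': T=im
    if n=='scene': S=im
cv2.imwrite('pics/d1.png',cv2.resize(T[150:225,225:345,::-1],None,fx=6,fy=6,interpolation=cv2.INTER_CUBIC))
cv2.imwrite('pics/d2.png',cv2.resize(S[180:255,285:415,::-1],None,fx=6,fy=6,interpolation=cv2.INTER_CUBIC))
s=sensors.observe();print(s['t'],s['ee_pos'],s['wrist_force'],s['qd'])
E
```

```text
t: 15.55
ee_pos: [0.5299, 0.1163, 0.1076]
ee_rot: [[-1.0, 0.0, -0.001], [0.0, 1.0, -0.001], [0.001, -0.001, -1.0]]
wrist_force: [-0.4, 0.9, -0.2]
width: 0.0385
t: 16.05
ee_pos: [0.5301, 0.1165, 0.2216]
ee_rot: [[-1.0, 0.0, -0.0], [0.0, 1.0, -0.0], [0.0, -0.0, -1.0]]
wrist_force: [-0.1, -0.1, 0.4]
width: 0.0385
t: 16.55
ee_pos: [0.4468, 0.2839, 0.302]
ee_rot: [[-1.0, -0.01, 0.001], [-0.01, 1.0, 0.005], [-0.001, 0.004, -1.0]]
wrist_force: [-0.3, 0.1, -0.8]
width: 0.0386
16.7 [0.45044738 0.27628253 0.30035594] [ 1.2225369  -0.4428502  -0.91020257] [ 0.0245458   0.0061188   0.02222538  0.00923291  0.00112242 -0.00381006
  0.00232418]
```

View pics/d1.png

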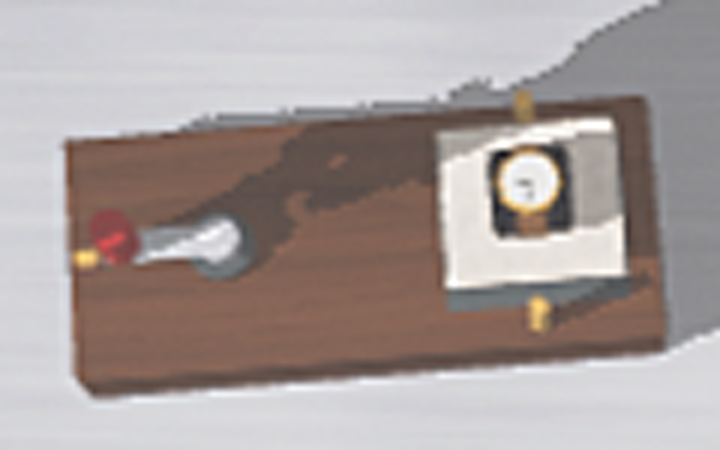

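View pics/d2.png

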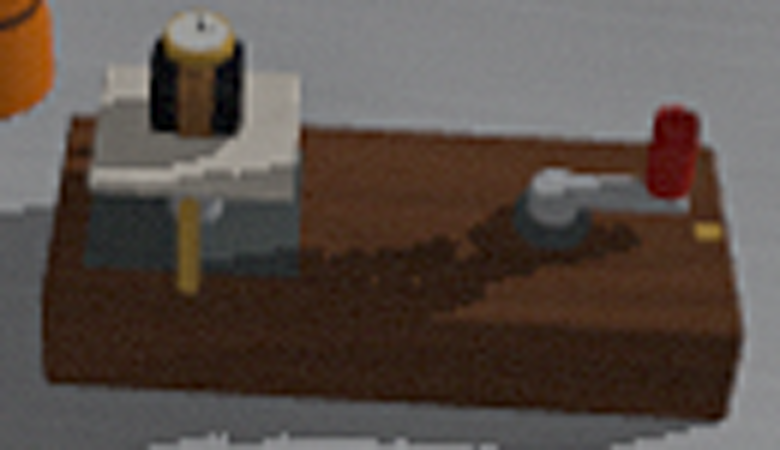

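View pics/top9.png

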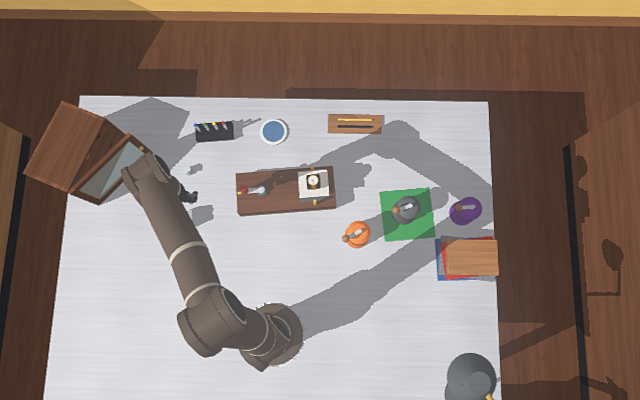

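View pics/wrist9.png

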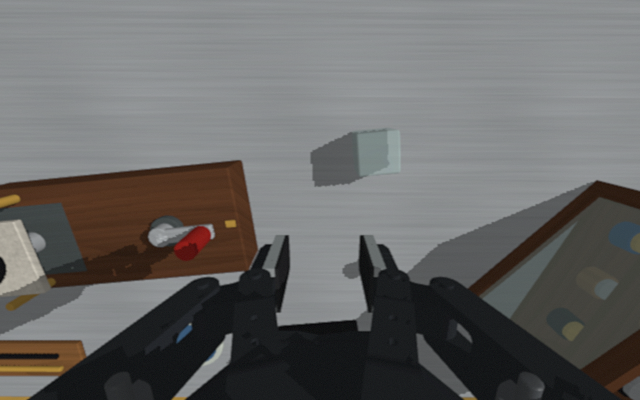

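The platform sits level with the post tops and the knob is beside the brass mark. Next is a numeric check of the angle and the bystanders.

```bash
python3 -m creep '[0,0,0,0.03,-0.02,0,-0.1,0,0,0,0.03,-0.02,0,-0.1,0,0,0,0.03,-0.02,0,-0.1,0,0,0,0.03,-0.02,0,-0.1]'
python3 - <<'E'
from h import *
ct=eyes.get_calibration('top');cs=eyes.get_calibration('scene')
S=np.array([.5365,.0565])
for p in(plane(ct,225+112/6,150+236/6,.151),plane(cs,285+673/6,180+152/6,.126)):
    d=p[:2]-S;print(p,np.hypot(*d),12.566+np.radians(95.7)-np.arctan2(d[1],d[0]))
a=cv2.imread('pics/top0.png').astype(int);b=cv2.imread('pics/top9.png').astype(int)
print('mill diff',abs(a-b)[190:225,388:425].max(2).mean())
a=cv2.imread('pics/scene0.png').astype(int);b=eyes.read_camera('scene')[:,:,::-1].astype(int)
D=abs(a-b).max(2);print('scene mill',D[165:215,205:245].mean(),'cube',D[200:230,445:475].mean())
cv2.imwrite('pics/e.png',np.hstack([cv2.resize(x[140:240,180:480].astype(np.uint8),None,fx=1.33,fy=3) for x in(a,b)]))
E
```

```text
t: 17.1
ee_pos: [0.4273, 0.2601, 0.3002]
ee_rot: [[-1.0, 0.002, 0.0], [0.002, 1.0, 0.0], [-0.0, 0.0, -1.0]]
wrist_force: [-0.8, -0.3, 0.2]
width: 0.0384
[0.52445387 0.11118708 0.151     ] 0.0559980850507033 12.448672326044287
[0.52879235 0.11941531 0.126     ] 0.06338567541451044 12.543582810266273
mill diff 21.27027027027027
scene mill 17.381 cube 7.624444444444444
```

View pics/e.png

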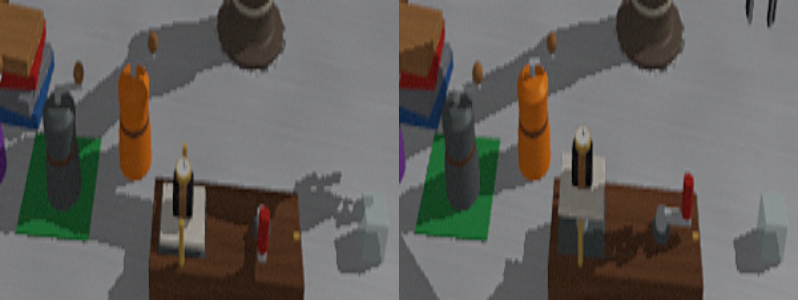

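The mill, with its knob, and the cube look the same before and after; the differences are the arm's shadow. The crank angle comes out between 12.45 and 12.55 rad, inside the allowed band, so I'm handing in.

```bash
python3 -c "
from h import *
s=sensors.observe();print(s['t'],np.round(s['qd'],3),s['wrist_force']);print(job.sign_off())"
```

```text
17.15 [-0.003  0.004 -0.006 -0.001  0.001  0.002 -0.   ] [ 0.67991969 -0.33514237  0.42791033]
the job is handed in; nothing more can be done
None
```

I turned the lift's crank clockwise about 1.75 turns, from about 1.63 rad to the mark on its second arrival. I then let go, backed the arm clear and handed the job in at 17.2 s. The turning ran at about 1 rad/s, gripping the red knob at a set 30 N, and the wrist force readings stayed under about 20 N.

**Crank angle:** the last checks gave 12.55 rad from the gripper position just before release, 12.54 rad from the scene camera and 12.45 rad from the top camera. The two camera values differ by about 0.1 rad because they come from coarse pixel picks. All three are inside 12.22 to 12.92.

**Platform and bystanders:** the platform looks level with the post tops, judged by eye only. The coffee mill and the glass cube look unmoved in before-and-after pictures. The pixel comparison there was not zero (mean difference about 8 for the cube, 17 to 21 for the mill). I put that down to the arm's shadow, so this check is visual too. The wrist force was below 1 N at hand-in, so the robot was touching nothing.

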